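# Clamp the reagent bottle

## Robot

A 6-joint arm with a two-finger parallel gripper is mounted at the origin on the work surface. World frame = base frame: x ahead of the robot, y to its left, z up, the work surface at z = 0. Lengths are in m, angles in rad, forces in N, time in s.
With the tool pointing down it reaches from about 0.3 to 0.825 m from the base axis. Payload 5.4 kg.
Tool frame: the origin (TCP) lies at the very end of the fingers, on their centre line; the grasp point (between the pads) lies 19 mm behind it; z points along the fingers, y is the line along which they close (so a half turn about z gives the same grasp; the last joint's range is limited). The gripper opens to 92 mm and grips with 3 to 60 N. Pads are 20 mm wide; open, the fingers measure 128 mm over their backs; the gripper's body (75 mm by 189 mm) begins 69 mm behind the grasp point.
Start: joints at [-1.359, 0.158, 1.597, -0, 1.386, -0.21], TCP at [0.235, -0.525, 0.215] pointing down, gripper open.
Joint ranges: [-2.91, 2.91], [-0.94, 2.29], [0.18, 2.7], [-1.29, 4.43], [0.17, 2.64], [-3, 3]. Speed limits (rad/s): [2.57, 2.57, 3.14, 3.14, 3.14, 3.14].

## Interface

Orientations are given as a rotation vector (axis times angle).
In Python, from workcell import bot gives the robot as it stands. Calls block until the motion is done:
- bot.goto(position, orientation): joint-space move of the TCP to a pose.
- bot.line_to(position, rot=None, max_speed=0.15): straight line of the TCP; rot=None keeps the orientation; max_speed is the mean speed in m/s.
- bot.set_joints(angles): joint-space move.
- bot.set_gripper(opening, newtons=None): opening from 0.0 (shut) to 1.0 (fully open); newtons is the grip in N (None keeps the last); returns when the fingers have stopped.
- bot.hold(seconds).
- bot.inverse_kinematics(position, orientation): joint angles nearest the present ones, or None.
- bot.read_camera(name): name is "scene" or "top"; returns a dict with "pixels" (384x512x3 uint8, blue, green, red), "fx", "fy", "cx", "cy" (pixels), "R" (3x3) and "t" (3): a world point X has camera coordinates R X + t. Camera axes: x right, y down, z forward; pixel columns grow to the right and rows downward; lengths in m; the calibration is good to about 2 mm. A picture is of the moment at which its call begins. There is no depth.
A pose or a line that the arm cannot do raises bot.MotionError and nothing moves.
- bot.job_done(): hands the job in; it is judged then, once.
Readings, each from a call of its own:
- bot.current_clock(): time.
- bot.current_joints(): joint angles.
- bot.current_joint_vel(): joint speeds.
- bot.current_effort(): joint torques, N m.
- bot.current_ee_pos(): TCP position.
- bot.current_tool_rot(): TCP orientation.
- bot.current_contact_force(): force on the tool from outside, world axes, zero at the start.
- bot.current_ft_torque(): the same for the moment, N m.
- bot.current_opening(): opening from 0.0 (shut) to 1.0 (fully open).
- bot.current_grip_force(): force on a finger pad.
Only numpy, scipy, OpenCV 4.12 (cv2) and the standard library are available. Lean on these libraries where they do the work, as an engineer would, in place of code of your own. Each camera call takes 0.05 s, during which the arm holds its last target. There are 200 camera calls.

## Task

Push the sliding jaw of the bottle clamp up until the bottle standing in it is snug between the jaw and the fixed stop, then flip the cam lever fully down to lock the jaw there. Keep the bottle upright, and leave the bottles on the white board and the glass flask alone.

Things in the scene. Friction and masses are not known exactly. Their poses are not given: they have to be found in the camera images.
- clamp: Bottle clamp fixed to the bench: a white bed plate 140 x 345 x 15 mm with an upright aluminium stop plate (120 mm wide, 90 mm tall above the bench) at its +y end. Origin: on the bench under the middle of the bed; its y axis is the sliding direction, towards the fixed stop; its x axis points across the bed, away from the robot; z up. The jaw's carriage and the cam lever are on the -y part.
- stop_face (a point): Middle of the fixed stop's rubber face, at bed-top height (15 mm above the bench). The face is upright and looks along the clamp's -y.
- jaw_face (a point): Middle of the sliding jaw's rubber face, at bed-top height. The jaw plate is 120 mm wide, its top 88 mm above the bench; the face looks along the clamp's +y, to the stop. It moves with joint jaw.
- post_top (a point): Centre of the top of the square black push post on the tail of the jaw's carriage, 89 mm above the bench, 140 mm behind the jaw face. The post is 24 x 24 mm, its sides along the clamp's x and y, and stands 55 mm above the carriage: pinch or push it to slide the jaw. The upright lever stands 70 mm from it on the jaw side.
- jaw (a joint): Travel of the sliding jaw, m: 0 with the faces 150 mm apart, grows towards the stop (gap between faces = 0.150 - value), limit 0.105. With the lever free it slides against about 3 N (under 10 N when pushing the bottle too) and stays where left; beyond snug it meets a firm stop. With the lever down the cam grips the bed and holds it.
- lever_pivot (a point): Pivot of the cam lever, on the jaw's carriage 70 mm behind the jaw face, 39 mm above the bench. The pivot line runs along the clamp's y axis.
- lever_tip (a point): Free end of the cam lever, 110 mm from the pivot. The lever is a bar 12 mm thick and 18 mm wide (along the pivot line), its last 45 mm a black grip 14 x 24 mm.
- lever (a joint): Angle of the cam lever, rad: 0 upright, positive leans to the clamp's -x (robot's side), limits -0.4 and 1.5. At 1.5 it lies flat towards the robot, 39 mm above the bench: locked. Starts within 0.3 of upright. Up to 0.6 it is free (about 1 N at the tip) and stays where left; from 0.7 the cam bites, taking up to about 12 N at the tip; past 1.2 it is over centre and stays shut.
- bottle_small: Amber bottle, black cap, 55 mm diameter, 125 mm tall; origin at the centre of its underside. One of the three bottles stands in the clamp, the other two on the white board.
- bottle_medium: Amber bottle like the small one, 70 mm diameter, 140 mm tall; origin at the centre of its underside.
- bottle_large: Amber bottle like the small one, 85 mm diameter, 155 mm tall; origin at the centre of its underside.
- board: White plastic board 300 x 140 x 15 mm fixed on the bench, long side along its x, where the other two bottles stand; origin under its centre.
- flask: Loose volumetric glass flask, 72 mm wide, 165 mm tall, standing on the bench; origin at the centre of its underside.

How it is judged:
On the way, in this order (a step that is already met when the one before it is completed fails the run):
1. with the lever still free, the jaw is slid up until the bottle is snug against the stop (((y of jaw_face in the frame of stop_face above -0.06 m and y of bottle_small in the frame of stop_face above -0.0335 m and horizontal distance between bottle_small and stop_face below 0.09 m) or (y of jaw_face in the frame of stop_face above -0.075 m and y of bottle_medium in the frame of stop_face above -0.041 m and horizontal distance between bottle_medium and stop_face below 0.09 m) or (y of jaw_face in the frame of stop_face above -0.09 m and y of bottle_large in the frame of stop_face above -0.0485 m and horizontal distance between bottle_large and stop_face below 0.09 m)) and value of joint lever below 0.6 rad), for 0.1 s.
2. the cam lever is flipped down to lock (value of joint lever above 1.3 rad), for 0.2 s.
At the end, for the whole second after the job is handed in: The clamped bottle stands upright (0.08 rad) within 35 mm of the clamp's middle line, at most 5 mm play between jaw and stop; lever above 1.3 rad; all at rest; the other bottles stand on the board; the flask within 30 mm of its start (((y of bottle_small in the frame of stop_face between -0.0335 and -0.0245 m and x of bottle_small in the frame of stop_face between -0.035 and 0.035 m and y of jaw_face in the frame of stop_face above -0.06 m and linear speed of bottle_small below 0.01 m/s and x of bottle_medium in the frame of board between -0.15 and 0.15 m and y of bottle_medium in the frame of board between -0.07 and 0.07 m and x of bottle_large in the frame of board between -0.15 and 0.15 m and y of bottle_large in the frame of board between -0.07 and 0.07 m) or (y of bottle_medium in the frame of stop_face between -0.041 and -0.032 m and x of bottle_medium in the frame of stop_face between -0.035 and 0.035 m and y of jaw_face in the frame of stop_face above -0.075 m and linear speed of bottle_medium below 0.01 m/s and x of bottle_small in the frame of board between -0.15 and 0.15 m and y of bottle_small in the frame of board between -0.07 and 0.07 m and x of bottle_large in the frame of board between -0.15 and 0.15 m and y of bottle_large in the frame of board between -0.07 and 0.07 m) or (y of bottle_large in the frame of stop_face between -0.0485 and -0.0395 m and x of bottle_large in the frame of stop_face between -0.035 and 0.035 m and y of jaw_face in the frame of stop_face above -0.09 m and linear speed of bottle_large below 0.01 m/s and x of bottle_small in the frame of board between -0.15 and 0.15 m and y of bottle_small in the frame of board between -0.07 and 0.07 m and x of bottle_medium in the frame of board between -0.15 and 0.15 m and y of bottle_medium in the frame of board between -0.07 and 0.07 m)) and value of joint lever above 1.3 rad and velocity of joint jaw between -0.005 and 0.005 m/s and velocity of joint lever between -0.05 and 0.05 rad/s and angle between each of bottle_small, bottle_medium, bottle_large, flask's own z axis and vertical below 0.08 rad and distance of flask from where it was at the start of the episode below 0.03 m); the robot touches nothing.
It fails at once if a bottle on the board is pushed more than 30 mm ((horizontal distance between bottle_small and stop_face above 0.13 m and distance of bottle_small from where it was at the start of the episode above 0.03 m) or (horizontal distance between bottle_medium and stop_face above 0.13 m and distance of bottle_medium from where it was at the start of the episode above 0.03 m) or (horizontal distance between bottle_large and stop_face above 0.13 m and distance of bottle_large from where it was at the start of the episode above 0.03 m)).
It fails at once if a bottle or the flask is tipped by more than 0.35 rad (angle between any of bottle_small, bottle_medium, bottle_large, flask's own z axis and vertical above 0.35 rad).
It fails at once if the flask is pushed more than 30 mm (distance of flask from where it was at the start of the episode above 0.03 m).
It also fails if it takes over 48 s, if anything falls off the work surface, if the arm or the gripper's body presses on something with over 40 N, if the wrist force passes 120 N, or if a joint passes its speed limit or range.

## Working session

There is one attempt and no reset: what is moved stays moved. The work goes in short steps, each a Python script; the robot and the scene stay as the last script left them, time stands still between calls to the robot, and variables do not carry over. Pictures are saved under pics/ and viewed, at most 10 in all, crops included, and the job is handed in when it is done.

```bash
mkdir -p pics; ls; python3 - <<'E'
from workcell import bot
import cv2,numpy as np
for n in("scene","top"):
    c=bot.read_camera(n); cv2.imwrite(f"pics/{n}0.png",c["pixels"]); print(n,c["fx"],c["fy"],c["cx"],c["cy"],np.round(c["R"],4).tolist(),np.round(c["t"],4).tolist())
print(bot.current_clock(),bot.current_tool_rot(),bot.current_ee_pos())
E
```

```text
pics
scene 477.66467337566235 477.66467337566235 257.4111057255374 197.1620753311389 [[0.8558, 0.5173, -0.0031], [0.3931, -0.6544, -0.6459], [-0.3362, 0.5516, -0.7634]] [-0.4309, -0.1021, 1.5356]
top 469.09016447643626 469.09016447643626 253.94140028205825 196.11932257090655 [[-0.0269, -0.9996, -0.0103], [-0.993, 0.0279, -0.1145], [0.1147, 0.0071, -0.9934]] [0.0657, 0.4971, 1.5911]
0.1 [-3.07031366e+00 -6.57258332e-01  1.23548105e-05] [ 0.23525692 -0.52404048  0.21370328]
```

View pics/scene0.png

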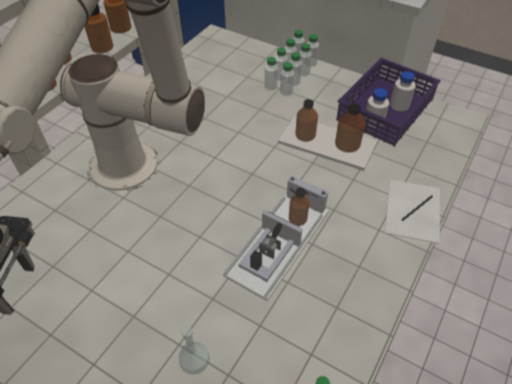

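View pics/top0.png

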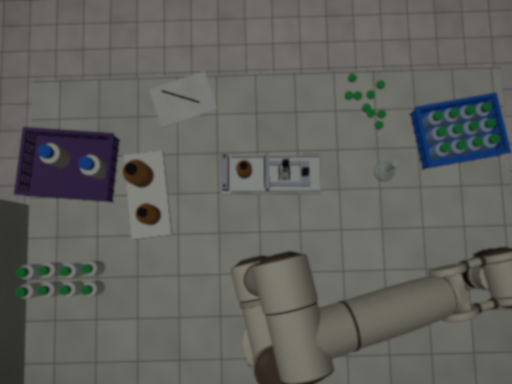

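The scene view shows the clamp at about (280,235) with the small bottle in it at (299,207). In the top view the clamp spans u 222–320, v 155–192, with the post near (305,171) and the lever near (285,165). The flask is at (385,170). Next I'll zoom in on the clamp.

```bash
python3 - <<'E'
import cv2,numpy as np
a=cv2.imread("pics/top0.png")[145:200,215:330]; b=cv2.imread("pics/scene0.png")[175:295,222:332]
cv2.imwrite("pics/c1.png",cv2.resize(a,None,fx=6.9,fy=6.9,interpolation=cv2.INTER_CUBIC))
cv2.imwrite("pics/c2.png",cv2.resize(b,None,fx=5,fy=5,interpolation=cv2.INTER_CUBIC))
E
```

```text
(no output)
```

View pics/c1.png

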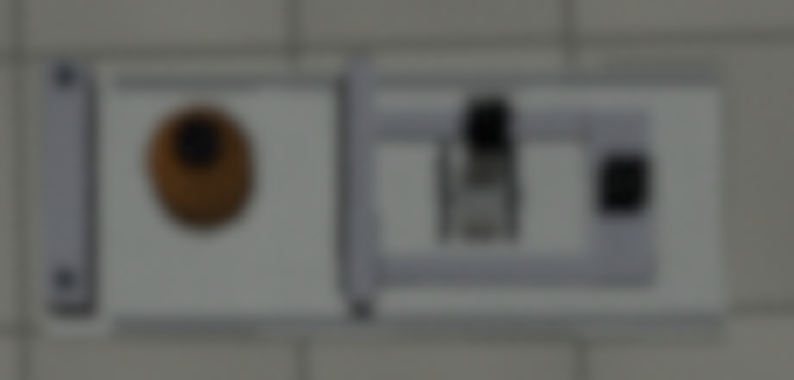

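View pics/c2.png

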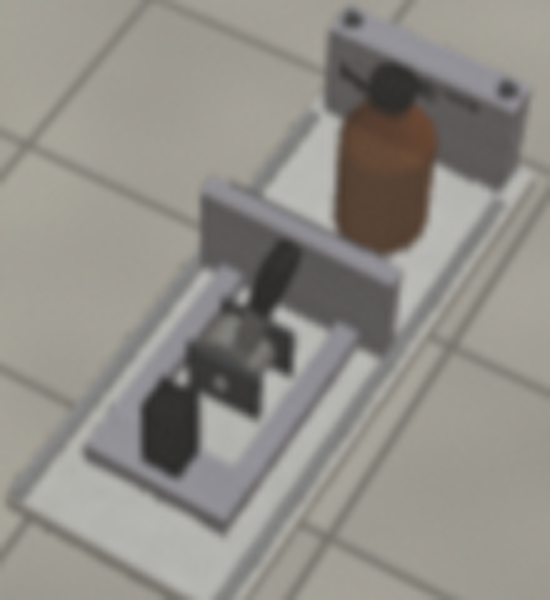

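The crops show the small bottle centred at about (197,165) in the top crop. The stop plate is on the left, the jaw plate at x≈360, the lever grip tip at (487,120) leaning away from the robot, and the post top at (624,183). Now I'll turn these into world points.

```bash
cat > h.py <<'E'
from workcell import bot
import cv2,numpy as np
def ray(c,uv,z):
    d=np.array([(uv[0]-c["cx"])/c["fx"],(uv[1]-c["cy"])/c["fy"],1]);R=np.array(c["R"]);C=-R.T@np.array(c["t"]);d=R.T@d
    return C+d*(z-C[2])/d[2]
def proj(c,X):
    p=np.array(c["R"])@X+np.array(c["t"]);return np.array([c["cx"]+c["fx"]*p[0]/p[2],c["cy"]+c["fy"]*p[1]/p[2]])
E
python3 - <<'E'
from h import *
np.set_printoptions(precision=4,suppress=True)
t=bot.read_camera("top");s=bot.read_camera("scene")
print("cam",-np.array(t["R"]).T@t["t"])
T=lambda x,y:(215+(x+.5)/6.9-.5,145+(y+.5)/6.9-.5)
S=lambda x,y:(222+(x+.5)/5-.5,175+(y+.5)/5-.5)
for n,q,z in[("bedL+",(48,70),.0),("bed+x",(720,70),.015),("bed-x",(720,325),.015),("stopfront+",(93,68),.09),("stopfront-",(93,312),.09),("jawf+",(345,65),.088),("jawf-",(345,308),.088),("jawb",(375,190),.088),("post",(624,183),.089),("lev",(487,120),.145)]:
    print(n,ray(t,T(*q),z))
for n,q,z in[("s stop L",(340,10),.09),("s stop R",(527,95),.09),("s jaw L",(205,180),.088),("s jaw Rfront",(400,272),.088),("s post",(170,390),.089),("bedcorner",(10,500),.015)]:
    print(n,ray(s,S(*q),z))
g=t["pixels"][145:200,215:330].max(2); m=(g<60).astype(np.uint8)
n,l,st,ce=cv2.connectedComponentsWithStats(m)
for i in range(1,n):
    if st[i,4]>5:
        p=ce[i]+[215,145];print(st[i]+[215,145,0,0,0],p,ray(t,p,.089))
# flask height etc; grip tip two-view
def tri(a,b):
    A=[];B=[]
    for c,p in((t,a),(s,b)):
        C=-np.array(c["R"]).T@c["t"];d=ray(c,p,0)-C;d/=np.linalg.norm(d);P=np.eye(3)-np.outer(d,d);A.append(P);B.append(P@C)
    return np.linalg.lstsq(np.vstack(A),np.hstack(B),rcond=None)[0]
print("tip tri",tri(T(487,105),S(290,243)),"post tri",tri(T(624,176),S(170,388)),"cap",tri(T(197,138),S(392,75)))
E
```

```text
cam [0.3128 0.0404 1.6381]
bedL+ [0.6534 0.1633 0.    ]
bed+x [ 0.6403 -0.1802  0.015 ]
bed-x [ 0.5095 -0.1746  0.015 ]
stopfront+ [0.635  0.1346 0.09  ]
stopfront- [0.5153 0.1371 0.09  ]
jawf+ [0.6333 0.012  0.088 ]
jawf- [0.5141 0.0155 0.088 ]
jawb [ 0.5713 -0.0007  0.088 ]
post [ 0.5711 -0.1213  0.089 ]
lev [ 0.5935 -0.0526  0.145 ]
s stop L [0.5176 0.1569 0.09  ]
s stop R [0.6384 0.154  0.09  ]
s jaw L [0.5142 0.0101 0.088 ]
s jaw Rfront [0.6342 0.0097 0.088 ]
s post [ 0.5691 -0.1169  0.089 ]
bedcorner [ 0.5069 -0.1774  0.015 ]
[282 159   7  13  74] [285.2568 165.0811] [ 0.5934 -0.0561  0.089 ]
[240 161  10  16 104] [244.2788 168.3269] [0.5863 0.0813 0.089 ]
[302 168   7   8  52] [304.9038 171.3846] [ 0.5701 -0.1209  0.089 ]
tip tri [ 0.5987 -0.0516  0.1584] post tri [ 0.5724 -0.1209  0.0986] cap [0.5876 0.0827 0.1472]
```

Two independent views agree. The clamp's middle line is at x≈0.572, yaw is about -0.025, the post top is at (0.571,-0.121) and the jaw-to-stop gap is about 0.12. That means roughly 60–65 mm to push. I'll push the post with closed fingers until the force rises.

```bash
cat >> h.py <<'E'
from scipy.spatial.transform import Rotation as Ro
np.set_printoptions(precision=4,suppress=True)
a=0.025
xc=np.array([np.cos(a),-np.sin(a),0]);yc=np.array([np.sin(a),np.cos(a),0])
ROT=Ro.from_matrix(np.column_stack([yc,xc,[0,0,-1]])).as_rotvec()
POST=np.array([.571,-.121,0])
E
python3 - <<'E'
from h import *
bot.set_gripper(0.0)
p=np.array(bot.current_ee_pos());bot.line_to([p[0],p[1],.30])
b=POST-yc*.046
bot.goto([b[0],b[1],.30],ROT)
print(bot.current_clock(),bot.current_joints(),bot.current_contact_force())
bot.line_to([b[0],b[1],.05])
f0=np.array(bot.current_contact_force())
hist=[]
d=0
while d<.105:
    d+=.01 if d<.06 else .0025
    q=b+yc*d;bot.line_to([q[0],q[1],.05],max_speed=.06)
    f=(np.array(bot.current_contact_force())-f0)@yc
    hist.append((round(d,4),round(f,2)))
    if abs(f)>14: break
print(hist,bot.current_clock(),bot.current_ee_pos())
cv2.imwrite("pics/t1.png",bot.read_camera("top")["pixels"])
cv2.imwrite("pics/s1.png",cv2.resize(bot.read_camera("scene")["pixels"][150:310,200:360],None,fx=3.5,fy=3.5,interpolation=cv2.INTER_CUBIC))
E
```

```text
4.05 [-0.4899  0.1651  1.4226 -0.0003  1.554  -0.4633] [-1.0314  0.0068 -0.1565]
[(0.01, np.float64(-0.72)), (0.02, np.float64(1.13)), (0.03, np.float64(0.32)), (0.04, np.float64(-0.41)), (0.05, np.float64(-0.12)), (0.06, np.float64(0.41)), (0.0625, np.float64(-0.95)), (0.065, np.float64(-2.61)), (0.0675, np.float64(-3.05)), (0.07, np.float64(-1.55)), (0.0725, np.float64(-3.11)), (0.075, np.float64(-3.31)), (0.0775, np.float64(-2.92)), (0.08, np.float64(-3.24)), (0.0825, np.float64(-2.96)), (0.085, np.float64(-3.33)), (0.0875, np.float64(-2.6)), (0.09, np.float64(-8.86)), (0.0925, np.float64(-16.95))] 11.0167 [ 0.5721 -0.0784  0.0501]
```

View pics/s1.png

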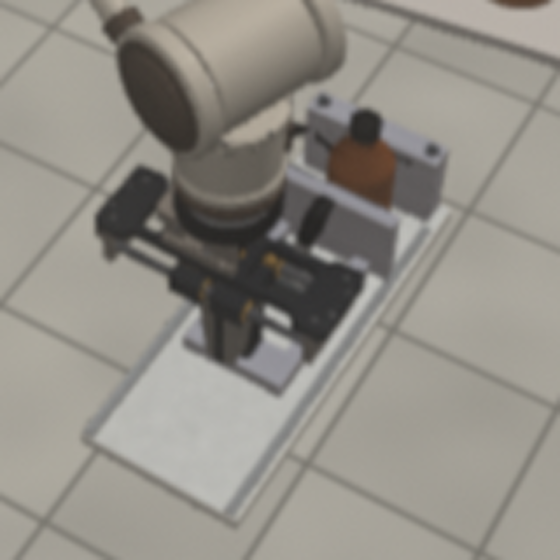

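Force rose from 3 N to 17 N after about 65 mm of jaw travel, which is where a 55 mm bottle should be snug. The picture shows the jaw against an upright bottle. I'll retreat, rise and measure again.

```bash
python3 - <<'E'
from h import *
p=np.array(bot.current_ee_pos());q=p-yc*.03
bot.line_to(q);bot.line_to([q[0],q[1],.25],max_speed=.25)
bot.line_to([.65,-.25,.28],max_speed=.25)
t=bot.read_camera("top");s=bot.read_camera("scene")
A=cv2.resize(t["pixels"][145:200,215:330],None,fx=6.9,fy=6.9,interpolation=cv2.INTER_CUBIC)
cv2.imwrite("pics/t2.png",A)
g=t["pixels"][145:200,215:330].max(2); m=(g<60).astype(np.uint8)
n,l,st,ce=cv2.connectedComponentsWithStats(m)
for i in range(1,n):
    if st[i,4]>5: print(st[i]+[215,145,0,0,0],ce[i]+[215,145],ray(t,ce[i]+[215,145],.089))
print(bot.current_clock())
E
```

```text
[262 160   7  12  63] [264.9841 164.5238] [0.5972 0.0117 0.089 ]
[232 162   9  10  69] [235.9275 166.2319] [0.5942 0.1091 0.089 ]
[233 168  12  10  42] [239.2857 174.1667] [0.567  0.0985 0.089 ]
[282 168   7   8  52] [285.1154 171.4808] [ 0.5717 -0.0549  0.089 ]
13.35
```

View pics/t2.png

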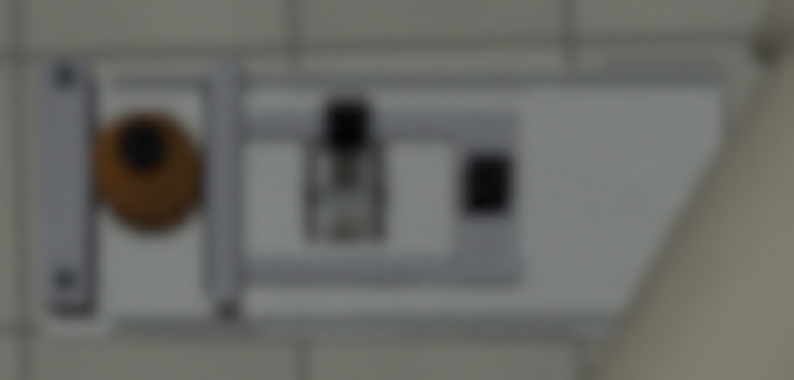

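The bottle is snug between the faces and upright, the post has moved 66 mm, and the lever grip is still up at (345,122). Now I'll flip the lever by sweeping the closed fingertip along its arc.

```bash
python3 - <<'E'
from h import *
P=np.array([.5717,-.0549,0])+yc*.07; P[2]=.039
Z=np.array([0,0,1.])
r=.085
def tcp(th,back=0):
    u=-np.sin(th)*xc+np.cos(th)*Z; n=np.cos(th)*xc+np.sin(th)*Z
    return P+r*u+(.007+back)*n+.018*xc
s=tcp(0,.06)
bot.line_to([s[0],s[1],.25],max_speed=.25);bot.line_to(s)
f0=np.array(bot.current_contact_force());h=[]
for th in np.r_[0,np.arange(.2,1.51,.1),1.5]:
    bot.line_to(tcp(th),max_speed=.08)
    f=np.array(bot.current_contact_force())-f0;h.append((round(float(th),2),*np.round(f,1).tolist()))
    if np.linalg.norm(f)>45: break
print(h)
for k in range(4):
    if f[2]>25: break
    p=np.array(bot.current_ee_pos());bot.line_to(tcp(1.5)-Z*.002*(k+1),max_speed=.03)
    f=np.array(bot.current_contact_force())-f0;print(f)
p=np.array(bot.current_ee_pos());print(p,tcp(1.5),bot.current_clock())
bot.line_to(p+Z*.15,max_speed=.2)
bot.line_to([.6,-.25,.28],max_speed=.25)
cv2.imwrite("pics/s3.png",cv2.resize(bot.read_camera("scene")["pixels"][150:310,200:360],None,fx=3.5,fy=3.5,interpolation=cv2.INTER_CUBIC))
t=bot.read_camera("top")
cv2.imwrite("pics/t3.png",cv2.resize(t["pixels"][110:240,110:400],None,fx=2.7,fy=2.7,interpolation=cv2.INTER_CUBIC))
print(bot.current_clock())
E
```

```text
[(0.0, -1.2, -0.8, -0.2), (0.2, -0.7, -1.0, -1.2), (0.3, -1.1, 0.1, -0.5), (0.4, -0.5, -1.0, -1.1), (0.5, -1.0, 0.9, -0.1), (0.6, -1.0, 0.6, 0.5), (0.7, -1.1, -0.2, -0.1), (0.8, -1.5, -0.4, 0.4), (0.9, -0.1, -1.3, 0.7), (1.0, 0.4, 0.1, 0.7), (1.1, 0.6, -0.2, -0.9), (1.2, -0.8, -0.1, -0.5), (1.3, -1.2, -0.6, 0.2), (1.4, -0.6, 0.0, 0.0), (1.5, -0.2, -0.4, 1.8), (1.5, 0.9, -0.8, 1.6)]
[-5.5846  0.1578 14.3208]
[-10.9296   0.5346  29.3179]
[0.5077 0.0166 0.0514] [0.5072 0.0167 0.052 ] 20.925
23.2667
```

View pics/s3.png

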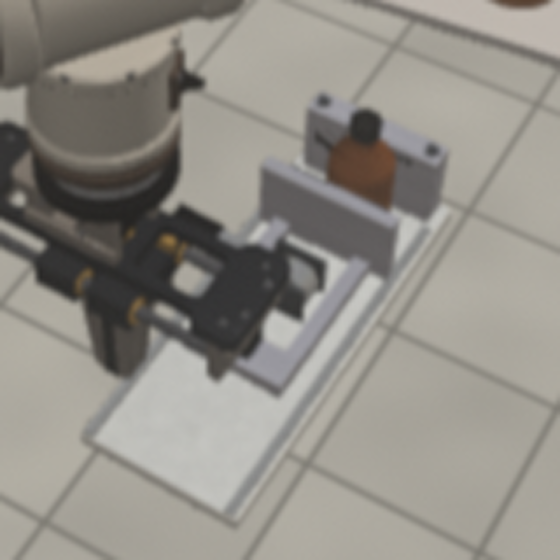

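View pics/t3.png

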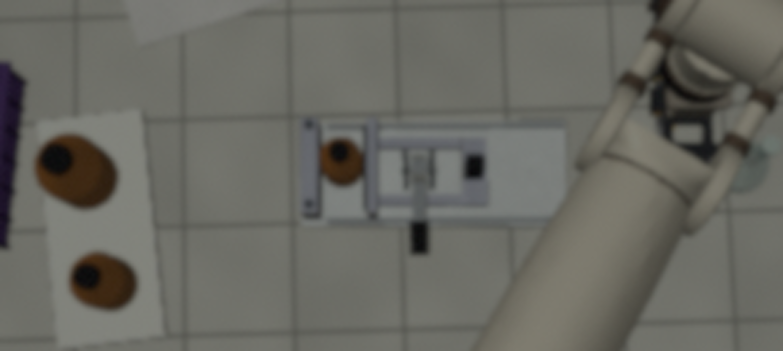

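The top view shows the lever flat towards the robot, with its grip at (420,238). The jaw is still tight on the upright bottle at (342,162), the board bottles are in place, and the flask is undisturbed at (745,165). The tool met the hard end stop at the expected height with 29 N, so I'm handing in.

```bash
python3 -c "
from workcell import bot
print(bot.job_done())"
```

```text
the job is handed in; nothing more can be done
None
```

The small bottle is clamped snug and upright, the cam lever is flat against its end stop, the other bottles and the flask look undisturbed in the last picture, and the job is handed in; no verdict came back.

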